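Close the drone's hatch and hold its sprung arm out for pinning

TASK

The camera drone on the bench stand is about to have the lock pin fitted in its folding arm. First lower the open electronics cover gently until it lies fully closed on the drone's body; then swing the one folded-back, spring-loaded motor arm forward, right up against its stop, and keep holding it there: the job finishes while you are still holding the arm against its spring. Leave the other things on the table where they are.

Things in the scene. Friction and masses are not known exactly. Their poses are not given: they have to be found in the camera images.
- drone: Black quadcopter, 340 mm, no propellers, fixed on a stand. Origin on the table under its middle; +x to its nose (away from the robot, yaw up to 0.4), +y left. Body: open tub 160 x 100 mm, z 85 to 129 mm. Three fixed motor arms slant out at front left, front right, rear left, motors at (135, 150), (135, -150), (-135, 150) mm, tops at z = 142 mm. The fourth arm, the boom, is folded back.
- cover (a joint): Hinge of the flat grey cover over the drone's tub, rad: 0 = closed flat on the tub (its stop), grows as the rear edge rises; starts 0.7 to 1.1 open. Stiff hinge (0.07 N m): stays where left; no latch or spring. Cover 137 mm from hinge to rear edge plus a 10 mm tab, 104 mm wide, 5 mm thick; closed, its top is at z = 135 mm.
- cover_hinge (a point): Middle of the cover's hinge line (fixed to the drone, 63 mm in front of the drone's origin, 130 mm above the table); the hinge axis runs along the drone's y and lies in the cover's underside. Axes as the drone's.
- cover_edge (a point): On the cover's upper (outer) face, in the middle across, 135 mm from the hinge, close to the free edge; moves with the cover.
- boom (a joint): Hinge of the boom (sprung motor arm), rad: 0 = folded, trailing to the drone's rear; 1.2 = at its forward stop, sticking out to the drone's right. Turns about the vertical through boom_pivot, counter-clockwise from above as it grows. A spring always pulls it back to 0: 0.22 N m at 0, 0.56 N m at the stop (6 N at boom_grip); let go, it flies back.
- boom_pivot (a point): The boom's pivot at the drone's right side, 20 mm behind and 68 mm right of the drone's origin, z = 100 mm (mid-height of the boom). Axes as the drone's. The boom points from here in the direction drone yaw + 3.316 rad (190 degrees) + boom. A small stop lug stands beside it.
- boom_grip (a point): Top of the boom's bar on its centre line, 98 mm from the pivot, z = 108 mm; x points outwards along the boom. The bar is straight, dark grey, 18 mm wide, 16 mm high, and runs from the pivot to the motor standing on it 132 mm out (34 mm across, top at z = 144 mm). Folded, this point lies behind the tub, with nothing beside it.
- pump_bottle: Square clear pump bottle with white pump head, 80 x 60 x 195 mm, standing at the left of the table. Origin at the centre of its underside. Leave alone.
- glue_bottle: Small flat bottle with a white conical cap, 45 x 26 x 118 mm, standing at the right. Origin at the centre of its underside. Leave alone.
- scissors: Scissors with black handles, 180 mm long, 11 mm high, lying at the far right; origin at their rivet. Leave alone.
- syringe: Clear syringe 75 mm long and 16 mm thick (red plunger), lying at the near right. Origin at the centre of its underside. Leave alone.
- driver: Screwdriver lying at the near left. Origin at the centre of its underside. Leave alone.
- spare_motor: Spare motor, 34 mm across and 34 mm high, standing on the table on the drone's right, under the boom's sweep. Origin at the centre of its underside. Leave alone.
- pin_dish: Round aluminium dish with the lock pin in it, 68 mm across, 12 mm high, on the table on the drone's right. Origin at the centre of its underside. Leave alone.

How it is judged:
On the way, in this order (a step that is already met when the one before it is completed fails the run):
1. the cover is lowered fully closed on the tub, the boom still folded (value of joint cover below 0.05 rad and value of joint boom below 0.5 rad), for 0.2 s.
2. the boom is swung forward to its stop (value of joint boom above 1.15 rad), for 0.3 s.
At the end, for the whole second after the job is handed in: The robot is holding the boom against its spring (more than 1.5 N of contact) within 0.05 rad of its forward stop (joint above 1.15 of 1.2), and the cover is closed to within 0.06 rad (value of joint boom above 1.15 rad and value of joint cover below 0.06 rad and contact force between any of the fingers, the arm and boom above 1.5 N); the arm keeps its last pose, push and grip.
It fails at once if the cover is slammed (closing faster than 2.5 rad/s) (velocity of joint cover below -2.5 rad/s).
It fails at once if the cover is pressed with more than 45 N (contact force between any of the fingers, the arm and cover above 45 N).
It fails at once if another thing on the table is moved by more than 30 mm (distance of any of pump_bottle, glue_bottle, scissors, syringe, driver, spare_motor, pin_dish from where it was at the start of the episode above 0.03 m).
It also fails if it takes over 42 s, if anything falls off the work surface, if the arm or the gripper's body presses on something with over 40 N, if the wrist force passes 120 N, or if a joint passes its speed limit or range.

ROBOT

A 6-joint arm with a two-finger parallel gripper is mounted at the origin on the work surface. World frame = base frame: x ahead of the robot, y to its left, z up, the work surface at z = 0. Lengths are in m, angles in rad, forces in N, time in s.
With the tool pointing down it reaches from about 0.3 to 0.875 m from the base axis. Payload 6.4 kg.
Tool frame: the origin (TCP) lies midway between the tips of the shut fingers; the grasp point (between the pads) lies 19 mm behind it (grasp_offset is the distance from the TCP to the grasp point, in m); z points along the fingers, y is the line along which they close (so a half turn about z gives the same grasp; the last joint's range is limited). The gripper opens to 85 mm and grips with 20 to 120 N. Pads are 22 mm wide; open, the fingers measure 114 mm over their backs; the gripper's body (76 mm by 85 mm) begins 54 mm behind the grasp point. The pads swing forward as they close: fully open they stand 13 mm farther back than shut.
Start: joints at [1.057, 0.181, 1.607, -0, 1.354, -0.206], TCP at [0.174, 0.548, 0.231] pointing down, gripper open.
Joint ranges: [-2.99, 2.99], [-0.89, 2.07], [0.3, 2.58], [-1.14, 4.28], [0, 2.63], [-3.12, 3.12]. Speed limits (rad/s): [2.57, 2.57, 3.01, 3.14, 3.14, 3.14].

INTERFACE

Orientations are given as a unit quaternion [w, x, y, z].
In Python, from bench import * gives the robot as it stands. The module is installed in compiled form; this text tells all that it offers.
- The arm moves only by the tool servo_tool, never from a script. Its argument "commands" is text: rows parted by semicolons, each of 7 numbers parted by spaces: the turn, a rotation vector about the tool's x, y, z in rad, then the shift along the tool's x, y, z in mm, then the opening, from 0 (shut) to 1 (fully open). In form: wx wy wz dx dy dz claw; .... A call has 1 to 5 rows; each row shifts and turns the commanded pose from where the row before left it, along the tool's axes as they then stand; what a row does not reach is not made up. A row lasts 1/8 s, in which the tool goes at most 62.5 mm and 10.7 degrees, less where a joint would pass 70% of its speed; a pose out of reach is approached as far as the arm can. A call with a gripper value outside its range is refused whole. The fingers move at their own pace and stop on an object; the grip force is fixed at half the most. Time passes only in rows, so rows that do not move let the fingers close. It gives the time, the measured TCP pose, the force, the opening and the grip force at its end, in the units of the state.
- get_obs(): the state, without advancing time (a new reading comes with each control period).
- camera(name): name is "scene" or "top" or "wrist"; returns the picture (420x560x3 uint8, blue, green, red); there is no depth.
- calibration(name): a dict with "fx", "fy", "cx", "cy" (pixels), "R" (3x3) and "t" (3): a world point X has camera coordinates R X + t. Camera axes: x right, y down, z forward; pixel columns grow to the right and rows downward; lengths in m; the calibration is good to about 2 mm. A picture is of the moment at which its call begins: read the wrist's pose just before it. calibration takes no time and is no camera call; for the wrist camera it gives the pose at the moment of the call.
- hand_in(): hands the job in; it is judged then, once.
The state is a dict: "time_s": time; "q": joint angles; "dq": joint speeds; "joint_efforts": joint torques, N m; "eef_pos": TCP position; "eef_rot": TCP orientation; "wrist_force": force on the tool from outside, world axes, zero at the start; "torque": the same for the moment, N m; "opening": opening from 0.0 (shut) to 1.0 (fully open); "grasp_force": force on a finger pad.
Only numpy, scipy, OpenCV 4.12 (cv2) and the standard library are available. Lean on these libraries where they do the work, as an engineer would, in place of code of your own. Each camera call takes 0.05 s, during which the arm holds its last target. There are 200 camera calls.

## Working session

There is one attempt and no reset: what is moved stays moved. The work goes in short steps, Python scripts to look and compute and a tool call to move; the robot and the scene stay as the last step left them, time stands still between calls to the robot, and variables do not carry over. Pictures are saved under pics/ and viewed, at most 10 in all, crops included, and the job is handed in when it is done.

Besides the shell and the picture viewer there is one more tool, called after "Call:" as name(argument=value, ...) on one line, values as JSON. servo_tool: Moves the arm, as the interface text tells. Its arguments: {"type":"object","properties":{"commands":{"type":"string"}},"required":["commands"]}

```bash
mkdir -p pics; python3 - <<'E'
from bench import *
import cv2
o=get_obs();print(o['time_s'],o['eef_pos'],o['eef_rot'],o['opening'])
for n in("scene","top"):
    cv2.imwrite(f"pics/{n}0.png",camera(n));c=calibration(n);print(n,c)
E
```

```text
0.0 [0.17391796 0.54748507 0.23040021] [-3.07507522e-04  1.53294547e-01  9.88180150e-01 -8.23457335e-04] 1.0036205760434203
scene {'fx': 502.72108785398086, 'fy': 502.72108785398086, 'cx': 284.8839181477228, 'cy': 207.75358558904696, 'R': array([[ 0.84537588,  0.53400718,  0.0132649 ],
       [ 0.4638328 , -0.7215144 , -0.51407791],
       [-0.26495047,  0.44074176, -0.85764092]]), 't': array([-0.46955057, -0.15748647,  1.44770223])}
top {'fx': 499.21589262433093, 'fy': 499.21589262433093, 'cx': 278.4714609018192, 'cy': 210.35767157955755, 'R': array([[-0.00227254, -0.99999456,  0.00238922],
       [-0.97998271,  0.00175142, -0.19907491],
       [ 0.19906964, -0.0027938 , -0.97998136]]), 't': array([0.02626055, 0.51736302, 1.25472471])}
```

View pics/scene0.png

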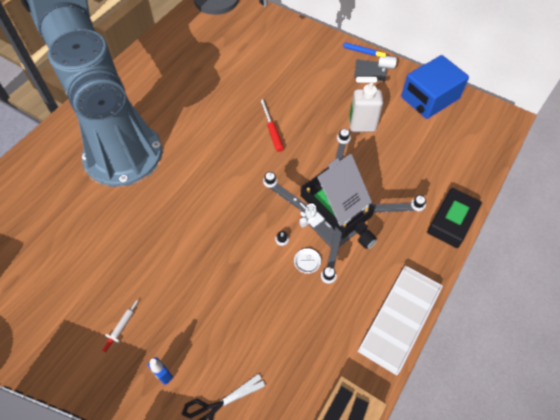

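View pics/top0.png

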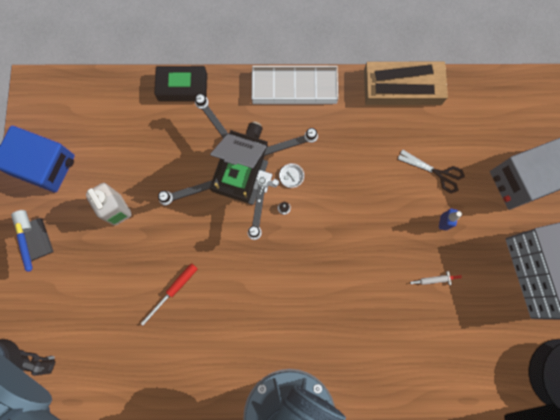

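The top view shows the motors at FL (201,100), FR (312,134), RL (166,198) and the boom's motor at (255,232). The dish is at (291,176) and the spare motor at (285,208). In the scene view the motors are at FL (419,203), FR (329,274), RL (344,136) and boom (270,179). The cover is open, at about (240,150) in top.

```bash
cat > h.py <<'E'
import numpy as np, cv2
def ray(c,p):
    d=c['R'].T@np.array([(p[0]-c['cx'])/c['fx'],(p[1]-c['cy'])/c['fy'],1.]); return -c['R'].T@c['t'],d/np.linalg.norm(d)
def onz(c,p,z):
    o,d=ray(c,p); return o+d*(z-o[2])/d[2]
def tri(c1,p1,c2,p2):
    o1,d1=ray(c1,p1);o2,d2=ray(c2,p2)
    s=np.linalg.lstsq(np.c_[d1,-d2],o2-o1,rcond=None)[0]
    a,b=o1+d1*s[0],o2+d2*s[1]; return (a+b)/2,np.linalg.norm(a-b)
def white(im,p,r=10,th=150):
    w=im[p[1]-r:p[1]+r+1,p[0]-r:p[0]+r+1].min(2); m=(w>th).astype(np.uint8)
    n,l,s,c=cv2.connectedComponentsWithStats(m)
    i=1+np.argmax(s[1:,4]); return c[i]+np.array(p)-r
def px(c,X):
    q=c['R']@X+c['t']; return np.array([c['fx']*q[0]/q[2]+c['cx'],c['fy']*q[1]/q[2]+c['cy']])
E
python3 - <<'E'
from bench import *
from h import *
T,S=calibration('top'),calibration('scene'); t,s=cv2.imread('pics/top0.png'),cv2.imread('pics/scene0.png')
M={'FL':((201,100),(419,203)),'FR':((312,134),(329,274)),'RL':((166,198),(344,136)),'B':((255,232),(270,179))}
P={}
for k,(a,b) in M.items():
    a,b=white(t,a),white(s,b);P[k]=onz(T,a,.142);print(k,a,b,P[k],onz(S,b,.142),tri(T,a,S,b))
    P[k]=(P[k]+onz(S,b,.142))/2
A=np.array([[.135,.15],[.135,-.15],[-.135,.15]]);B=np.array([P[k][:2] for k in('FL','FR','RL')])
a0,b0=A.mean(0),B.mean(0);H=(A-a0).T@(B-b0);yaw=np.arctan2(H[0,1]-H[1,0],H[0,0]+H[1,1])
R=np.array([[np.cos(yaw),-np.sin(yaw)],[np.sin(yaw),np.cos(yaw)]]);o=b0-R@a0
print('drone',o,yaw,'res',B-(A@R.T+o))
piv=o+R@[-.02,-.068];d=P['B'][:2]-piv;print('piv',piv,'len',np.hypot(*d),'boom',(np.arctan2(d[1],d[0])-yaw-3.316+np.pi)%(2*np.pi)-np.pi)
print('spare',onz(T,(285,208),.034),onz(S,(282,237),.034),'dish',onz(T,(291,176),.012))
for n,im,box in(('t',t,(150,90,180,160)),('s',s,(250,120,190,170))):
    x,y,w,h=box;cv2.imwrite(f'pics/c{n}.png',cv2.resize(im[y:y+h,x:x+w],None,fx=3.5,fy=3.5,interpolation=2))
# predicted cover edge in views for angles
for th in(.7,.8,.9,1.,1.1):
    for yy in(-.052,.052):
        X=np.r_[o+R@[.063-.137*np.cos(th),yy],.13+.137*np.sin(th)];print(th,yy,px(T,X).round(),px(S,X).round())
E
```

```text
FL [200.  98.] [416.90163934 206.73770492] [0.79174797 0.22483351 0.142     ] [0.80084106 0.19874644 0.142     ] (array([0.80248775, 0.22667665, 0.10816153]), np.float64(0.010611467192921803))
FR [311.59574468 132.21276596] [327.54285714 279.08571429] [ 0.69943992 -0.05826038  0.142     ] [ 0.71308355 -0.07788154  0.142     ] (array([ 0.71003957, -0.06231088,  0.10874506]), np.float64(0.004661595593540487))
RL [163.14814815 195.5       ] [342.24 140.38] [0.53673296 0.30757188 0.142     ] [0.55327017 0.27804526 0.142     ] (array([0.54340424, 0.31420824, 0.09968056]), np.float64(0.008769547198369027))
B [253.62962963 230.64814815] [269.07407407 183.90740741] [0.44927008 0.08553042 0.142     ] [0.46811547 0.06230654 0.142     ] (array([0.45431095, 0.08595427, 0.10193636]), np.float64(0.004063500727001344))
drone [0.62434173 0.11173977] -0.3120572954799217 res [[-0.00257984 -0.00125807]
 [-0.00050745  0.00439219]
 [ 0.00308728 -0.00313412]]
piv [0.58443048 0.05316425] len 0.12743904365632464 boom -0.025934809042593265
spare [0.52743001 0.00779738 0.034     ] [0.54365681 0.00408901 0.034     ] dish [ 0.62145864 -0.00942254  0.012     ]
0.7 -0.052 [257. 174.] [309. 181.]
0.7 0.052 [214. 161.] [342. 158.]
0.8 -0.052 [258. 169.] [312. 181.]
0.8 0.052 [215. 156.] [345. 158.]
0.9 -0.052 [259. 164.] [315. 182.]
0.9 0.052 [216. 151.] [349. 158.]
1.0 -0.052 [261. 159.] [319. 183.]
1.0 0.052 [217. 145.] [353. 159.]
1.1 -0.052 [262. 153.] [322. 185.]
1.1 0.052 [219. 140.] [357. 161.]
```

View pics/ct.png

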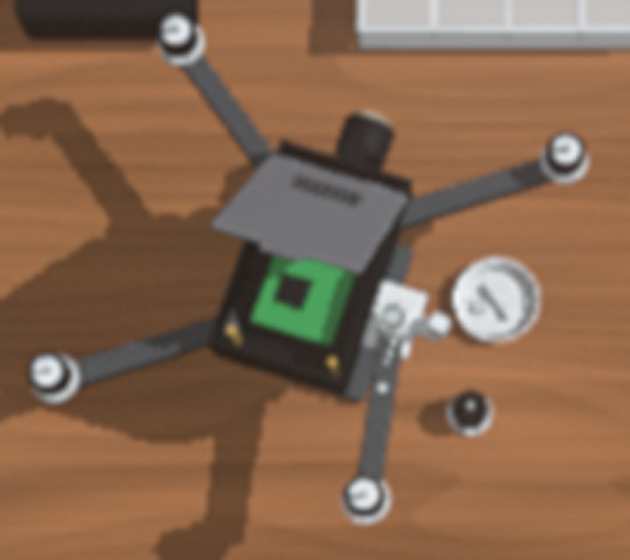

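View pics/cs.png

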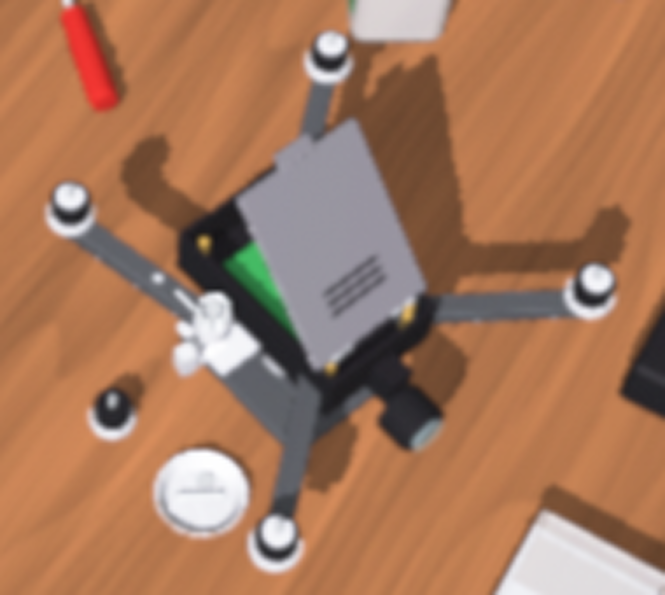

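```bash
python3 - <<'E'
from bench import *
from h import *
T,S=calibration('top'),calibration('scene')
f=lambda a:np.array(a)/3.5
M={'FL':((176,30),(596,278)),'FR':((566,150),(278,530)),'RL':((51,372),(329,45)),'B':((364,492),(70,196)),
 'CL':((212,225),(352,118)),'CR':((363,272),(236,198)),'dish':((495,298),(203,490)),'spare':((470,405),(113,403))}
P={}
for k,(a,b) in M.items():
    a,b=f(a)+[150,90],f(b)+[250,120];X,e=tri(T,a,S,b);P[k]=X;print(k,X.round(4),e.round(4))
    if len(k)<3 and k[0]!='C': P[k]=(onz(T,a,.142)+onz(S,b,.142))/2
A=np.array([[.135,.15],[.135,-.15],[-.135,.15]]);B=np.array([P[k][:2] for k in('FL','FR','RL')])
a0,b0=A.mean(0),B.mean(0);H=(A-a0).T@(B-b0);yaw=np.arctan2(H[0,1]-H[1,0],H[0,0]+H[1,1])
R=np.array([[np.cos(yaw),-np.sin(yaw)],[np.sin(yaw),np.cos(yaw)]]);o=b0-R@a0
print('drone',o,yaw,'res',B-(A@R.T+o))
piv=o+R@[-.02,-.068];d=P['B'][:2]-piv;print('piv',piv,'len',np.hypot(*d),'boom',(np.arctan2(d[1],d[0])-yaw-3.316+np.pi)%(2*np.pi)-np.pi)
for k in('CL','CR'):
    l=R.T@(P[k][:2]-o);print(k,l,'th',np.arctan2(P[k][2]-.13,.063-l[0]),'r',np.hypot(P[k][2]-.13,.063-l[0]))
E
```

```text
FL [0.797  0.2274 0.1313] 0.0048
FR [ 0.7041 -0.0573  0.1309] 0.0058
RL [0.5398 0.3089 0.1303] 0.006
B [0.4524 0.0866 0.133 ] 0.0042
CL [0.614  0.183  0.2332] 0.0041
CR [0.5818 0.084  0.2351] 0.0058
dish [ 0.626  -0.0084  0.0124] 0.0061
spare [0.5373 0.0113 0.0248] 0.0048
drone [0.62093359 0.12185211] -0.31062156030140264 res [[-0.00067914 -0.00034201]
 [-0.00098298  0.00305878]
 [ 0.00166211 -0.00271676]]
piv [0.58110648 0.06321935] len 0.1294380976943665 boom -0.024198898623253307
CL [-0.02526063  0.05608142] th 0.8634169457913996 r 0.13581814850674376
CR [-0.02568328 -0.04795343] th 0.8701357408301682 r 0.13755257106190277
```

Measurements agree (motor spacing, boom length 0.129, cover radius 0.137). That gives the drone at (0.621, 0.122) with yaw −0.311 and the cover 0.87 open. Tool x already points to the drone's rear. I'll raise the tool, shut the fingers and go above the cover's edge.

Call:
servo_tool(commands="0 0 0 0 0 -35 0; 0 0 0 0 0 -35 0; 0 0 0 -20 -10 -20 0; 0 0 0 -35 -17.5 0 0; 0 0 0 -40 -20 0 0")

```text
time_s: 0.72
eef_pos: [0.2506, 0.4733, 0.3212]
eef_rot: [-0.0, 0.153, 0.988, -0.0]
wrist_force: [0.2, 1.1, -1.5]
opening: 0.005
grasp_force: 0.0
```

Call:
servo_tool(commands="0 0 0 -45 -22.5 0 0; 0 0 0 -45 -22.5 0 0; 0 0 0 -45 -22.5 0 0; 0 0 0 -45 -22.5 0 0; 0 0 0 -45 -22.5 0 0")

```text
time_s: 1.35
eef_pos: [0.4315, 0.2972, 0.321]
eef_rot: [-0.0, 0.153, 0.988, -0.0]
wrist_force: [0.6, 0.7, -0.5]
opening: -0.003
grasp_force: 0.0
```

Call:
servo_tool(commands="0 0 0 -45 -22.5 0 0; 0 0 0 -45 -22.5 0 0; 0 0 0 -45 -22.5 0 0; 0 0 0 -45 -22.5 0 0; 0 0 0 -35 -22 0 0")

```text
time_s: 1.98
eef_pos: [0.6026, 0.1251, 0.3205]
eef_rot: [-0.001, 0.154, 0.988, -0.0]
wrist_force: [0.3, 0.3, -0.5]
opening: 0.002
grasp_force: 0.0
```

Call:
servo_tool(commands="0 0 0 0 0 10 0; 0 0 0 0 0 15 0; 0 0 0 0 0 10 0; 0 0 0 0 0 0 0")

```text
time_s: 2.48
eef_pos: [0.6004, 0.1277, 0.2849]
eef_rot: [-0.001, 0.153, 0.988, -0.0]
wrist_force: [0.3, 0.6, 1.8]
opening: -0.002
grasp_force: 0.0
```

```bash
python3 - <<'E'
from bench import *
from h import *
o=get_obs();p=o['eef_pos'];print(o['time_s'],p,o['eef_rot'],o['q'],o['wrist_force'])
t,s,w=camera('top'),camera('scene'),camera('wrist')
g=np.hstack([cv2.resize(t[80:260,150:330],(380,380)),cv2.resize(s[110:290,240:420],(380,380))]);cv2.imwrite('pics/a1.png',g);cv2.imwrite('pics/w1.png',w)
c,sn=np.cos(-.3106),np.sin(-.3106);d=p[:2]-[.6209,.122]
print('local',c*d[0]+sn*d[1],-sn*d[0]+c*d[1])
E
```

```text
2.475 [0.60038906 0.12767897 0.28486118] [-1.25966047e-03  1.52571667e-01  9.88291592e-01 -1.67916509e-04] [ 1.63765192e-02  2.29732647e-01  1.44084519e+00  9.45274777e-05
  1.47355468e+00 -1.24808909e+00] [0.26715441 0.58432403 1.77177257]
local -0.021265158147058903 -0.0008615269542180913
```

View pics/a1.png

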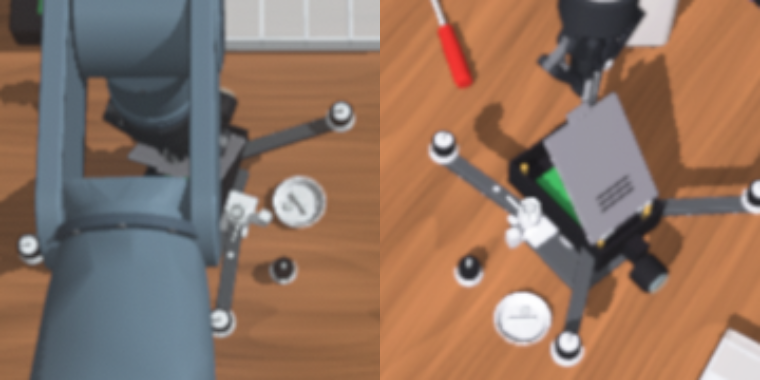

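Picture: the shut fingertips stand just above the middle of the cover's rear edge (590,105 in the right half). Now I'll lower the cover along its arc.

Call:
servo_tool(commands="0 0 0 0 0 20 0; 0 0 0 0 0 15 0; 0 0 0 0 0 9 0; 0 0 0 4 0 5 0; 0 0 0 4 0 5 0")

```text
time_s: 3.25
eef_pos: [0.594, 0.1291, 0.2322]
eef_rot: [0.0, 0.153, 0.988, 0.0]
wrist_force: [0.2, -0.2, 0.8]
opening: 0.001
grasp_force: 0.2
```

Call:
servo_tool(commands="0 0 0 4 0 5 0; 0 0 0 4 0 5 0; 0 0 0 4 0 5 0; 0 0 0 4 0 5 0; 0 0 0 4 0 6 0")

```text
time_s: 3.88
eef_pos: [0.5748, 0.1353, 0.206]
eef_rot: [0.0, 0.153, 0.988, 0.0]
wrist_force: [0.7, -0.4, -0.3]
opening: 0.001
grasp_force: 0.1
```

Call:
servo_tool(commands="0 0 0 4 0 6 0; 0 0 0 3 0 6 0; 0 0 0 3 0 6 0; 0 0 0 3 0 6 0; 0 0 0 2 0 6 0")

```text
time_s: 4.5
eef_pos: [0.5605, 0.1398, 0.1759]
eef_rot: [-0.0, 0.153, 0.988, 0.0]
wrist_force: [-0.6, 0.0, -0.1]
opening: -0.0
grasp_force: 0.1
```

Call:
servo_tool(commands="0 0 0 2 0 6 0; 0 0 0 2 0 6 0; 0 0 0 2 0 5 0; 0 0 0 1 0 4 0; 0 0 0 0 0 0 0")

```text
time_s: 5.12
eef_pos: [0.5537, 0.1419, 0.1549]
eef_rot: [-0.0, 0.153, 0.988, -0.0]
wrist_force: [0.2, 0.6, -0.1]
opening: 0.006
grasp_force: 0.0
```

Call:
servo_tool(commands="0 0 0 0 0 5 0; 0 0 0 0 0 5 0; 0 0 0 0 0 4 0; 0 0 0 0 0 2 0; 0 0 0 0 0 0 0")

```text
time_s: 5.75
eef_pos: [0.5539, 0.1418, 0.1391]
eef_rot: [-0.0, 0.153, 0.988, -0.0]
wrist_force: [0.3, 0.5, -0.1]
opening: -0.004
grasp_force: 0.0
```

```bash
python3 - <<'E'
from bench import *
from h import *
o=get_obs();print(o['eef_pos'],o['wrist_force'])
t,s=camera('top'),camera('scene')
g=np.hstack([cv2.resize(t[80:260,150:330],(380,380)),cv2.resize(s[110:290,240:420],(380,380))]);cv2.imwrite('pics/a2.png',g)
E
```

```text
[0.55388254 0.14180695 0.13906529] [ 0.30747816  0.52677287 -0.14324569]
```

View pics/a2.png

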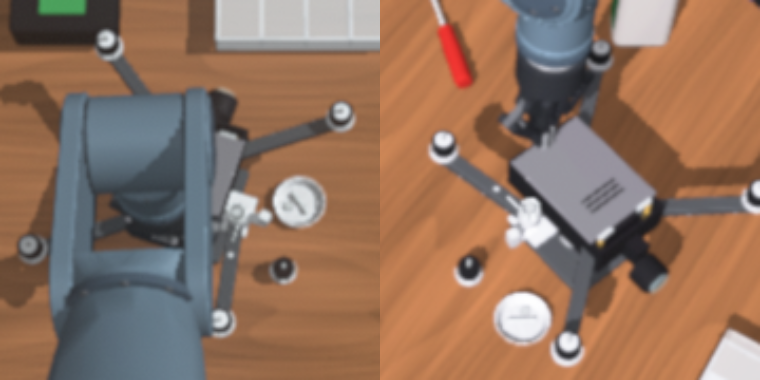

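The cover now lies almost closed under the fingertips (548,140). I'll press it gently until the force rises.

Call:
servo_tool(commands="0 0 0 0 0 1.5 0; 0 0 0 0 0 1.5 0; 0 0 0 0 0 0.5 0")

```text
time_s: 6.22
eef_pos: [0.554, 0.1418, 0.1357]
eef_rot: [-0.0, 0.153, 0.988, -0.0]
wrist_force: [-0.1, 0.3, 0.0]
opening: -0.003
grasp_force: 0.1
```

Call:
servo_tool(commands="0 0 0 0 0 0.5 0; 0 0 0 0 0 0.5 0; 0 0 0 0 0 0 0")

```text
time_s: 6.6
eef_pos: [0.554, 0.1419, 0.135]
eef_rot: [-0.0, 0.153, 0.988, -0.0]
wrist_force: [-1.5, -0.4, 2.2]
opening: 0.0
grasp_force: 1.3
```

Call:
servo_tool(commands="0 0 0 0 0 0.5 0; 0 0 0 0 0 0 0; 0 0 0 0 0 0 0")

```text
time_s: 6.98
eef_pos: [0.554, 0.1419, 0.1349]
eef_rot: [0.0, 0.153, 0.988, -0.0]
wrist_force: [-3.6, -0.4, 4.8]
opening: -0.005
grasp_force: 2.9
```

The cover is on its stop with 5 N pressing it. I'll rise and go above the boom grip at (0.484, 0.077).

Call:
servo_tool(commands="0 0 0 0 0 -10 0; 0 0 0 0 0 -30 0; 0 0 0 0 0 -30 0; 0 0 0 7 -13 -30 0.5; 0 0 -0.06 10 -17 0 0.5")

```text
time_s: 7.6
eef_pos: [0.5305, 0.1183, 0.2378]
eef_rot: [0.003, 0.123, 0.992, 0.0]
wrist_force: [-0.2, 1.0, -0.1]
opening: 0.42
grasp_force: 0.0
```

Call:
servo_tool(commands="0 0 -0.05 10 -18 0 0.5; 0 0 -0.06 10 -20 0 0.5; 0 0 0 10 -16 0 0.5; 0 0 0 0 0 0 0.5")

```text
time_s: 8.1
eef_pos: [0.4884, 0.0706, 0.2346]
eef_rot: [0.0, 0.07, 0.998, 0.0]
wrist_force: [-0.2, 0.0, -0.1]
opening: 0.496
grasp_force: 0.0
```

```bash
python3 - <<'E'
from bench import *
from h import *
o=get_obs();c=calibration('wrist');w=camera('wrist');print(o['time_s'],o['eef_pos'],o['eef_rot'],o['opening'],o['q'])
piv=np.array([.5811,.0632])
for r in(.03,.098,.132):
    a=-.3106+3.316;z=.108 if r<.13 else .144
    p=px(c,np.r_[piv+r*np.array([np.cos(a),np.sin(a)]),z]);print(r,p);cv2.circle(w,tuple(int(v) for v in p),4,(0,0,255),-1)
cv2.imwrite('pics/w2.png',w)
t,s=camera('top'),camera('scene');cv2.imwrite('pics/s3.png',s)
cv2.imwrite('pics/a3.png',np.hstack([cv2.resize(w,(480,360)),cv2.resize(s[110:290,240:380],(280,360))]))
E
```

```text
8.1 [0.48842775 0.07057545 0.23459834] [2.75843968e-04 7.01759048e-02 9.97534594e-01 6.86851395e-06] 0.4955741871320961 [-9.75472275e-02 -7.79980061e-03  1.80350340e+00  2.95463768e-05
  1.34533795e+00 -1.52788288e+00]
0.03 [285.94868847 266.70142838]
0.098 [286.06901236 200.91386358]
0.132 [287.15784867 169.63652055]
```

View pics/a3.png

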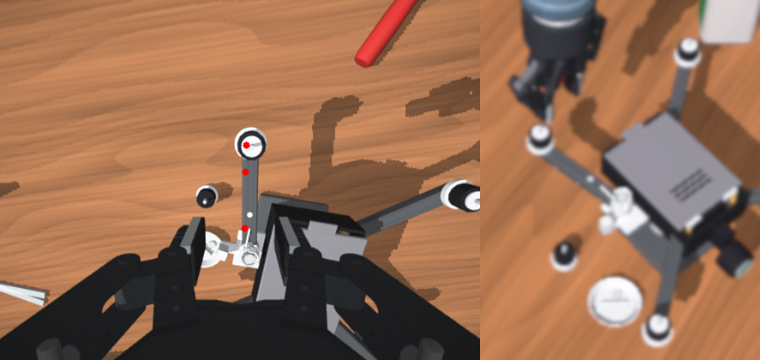

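The wrist picture shows the boom vertical at column 250, from its motor at (250,144) down past the grip. My predicted dots sit about 5 px left of it, so the boom lies about 4.5 mm further towards +y. The cover is closed. I'll correct and go down around the bar.

Call:
servo_tool(commands="0 0 0 5 10 0 0.5; 0 0 0 0 0 30 0.5; 0 0 0 0 0 35 0.5; 0 0 0 0 0 35 0.5; 0 0 0 0 0 20 0.5")

```text
time_s: 8.88
eef_pos: [0.484, 0.083, 0.1123]
eef_rot: [-0.001, 0.068, 0.998, 0.0]
wrist_force: [0.3, -0.3, -0.2]
opening: 0.5
grasp_force: 0.0
```

Call:
servo_tool(commands="0 0 0 0 0 15 0.5; 0 0 0 0 0 11 0.5; 0 0 0 0 0 0 0.5")

```text
time_s: 9.25
eef_pos: [0.4849, 0.0821, 0.0878]
eef_rot: [-0.001, 0.069, 0.998, 0.0]
wrist_force: [0.2, 0.3, 0.8]
opening: 0.503
grasp_force: 0.0
```

```bash
python3 - <<'E'
from bench import *
from h import *
o=get_obs();w=camera('wrist');print(o['time_s'],o['eef_pos'],o['wrist_force'])
cv2.imwrite('pics/w4.png',w[100:])
E
```

```text
9.25 [0.48487488 0.08213228 0.08782484] [0.16416438 0.27744268 0.77825943]
```

View pics/w4.png

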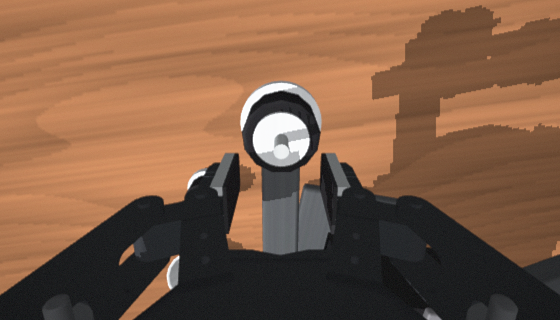

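The bar (columns 262–300) is centred between the fingers (238–322) with no contact. I'll narrow the gap and swing along the arc, turning slightly less than the boom to stay inside joint 6's range.

Call:
servo_tool(commands="0 0 0 0 0 0 0.35; 0 0 -0.03 0 -3 0 0.35; 0 0 -0.06 -0.3 -6 0 0.35; 0 0 -0.07 -0.3 -8 0 0.35; 0 0 -0.07 -0.4 -8 0 0.35")

```text
time_s: 9.93
eef_pos: [0.4851, 0.057, 0.0888]
eef_rot: [0.0, -0.048, 0.999, 0.0]
wrist_force: [0.1, 2.7, 1.6]
opening: 0.353
grasp_force: 1.4
```

Call:
servo_tool(commands="0 0 -0.07 -0.5 -8 0 0.35; 0 0 -0.07 -0.6 -8 0 0.35; 0 0 -0.07 -0.7 -8 0 0.35; 0 0 -0.07 -0.8 -8 0 0.35; 0 0 -0.07 -0.9 -8 0 0.35")

```text
time_s: 10.55
eef_pos: [0.4968, 0.0195, 0.0886]
eef_rot: [-0.001, -0.221, 0.975, 0.001]
wrist_force: [-3.3, 4.0, 3.6]
opening: 0.348
grasp_force: 2.4
```

```bash
cat > st.py <<'E'
from bench import *
from h import *
from scipy.spatial.transform import Rotation as Ro
o=get_obs();p=o['eef_pos'];d=p[:2]-[.5815,.0678];q=o['eef_rot']
X=Ro.from_quat([q[1],q[2],q[3],q[0]]).as_matrix()
print(o['time_s'],p,'r',np.hypot(*d),'tcp ang',(np.arctan2(d[1],d[0])+.3106-3.316+1)%6.2832-1,'toolx',(np.arctan2(X[1,0],X[0,0])+.3106-3.316+1)%6.2832-1,'q',o['q'].round(2) if hasattr(o['q'],'round') else o['q'],o['wrist_force'],o['opening'])
E
python3 st.py
```

```text
10.55 [0.49681276 0.01945842 0.08861133] r 0.09751327040157184 tcp ang 0.6548982226443796 toolx 0.5819032387795042 q [-0.2   0.19  1.91  0.    1.04 -2.22] [-3.26675643  3.97181587  3.55506655] 0.34835945790518097
```

Call:
servo_tool(commands="0 0 -0.07 -0.9 -8 0 0.35; 0 0 -0.07 -1 -8 0 0.35; 0 0 -0.07 -1.1 -8 0 0.35; 0 0 -0.07 -1.2 -8 0 0.35; 0 0 -0.07 -1.3 -8 0 0.35")

```text
time_s: 11.18
eef_pos: [0.5224, -0.0108, 0.0884]
eef_rot: [-0.001, -0.388, 0.922, 0.001]
wrist_force: [-5.3, 2.1, 5.5]
opening: 0.35
grasp_force: 3.1
```

```bash
python3 st.py
```

```text
11.175 [ 0.52244144 -0.01075826  0.0883656 ] r 0.09828180987741478 tcp ang 1.0623641322365867 toolx 0.9321178362130667 q [-0.25  0.25  1.85  0.    1.05 -2.62] [-5.28669259  2.12504821  5.530157  ] 0.3497567177682432
```

Call:
servo_tool(commands="0 0 -0.06 -1.2 -6 0 0.35; 0 0 -0.04 -1 -5 0 0.35; 0 0 -0.03 -0.8 -3 0 0.35; 0 0 0 0 0 0 0.35")

```text
time_s: 11.68
eef_pos: [0.5343, -0.0182, 0.0881]
eef_rot: [-0.002, -0.446, 0.895, 0.001]
wrist_force: [-7.6, 0.4, 3.7]
opening: 0.353
grasp_force: 3.2
```

```bash
python3 st.py
```

```text
11.675 [ 0.5342679  -0.01822935  0.08807913] r 0.0981423470632338 tcp ang 1.2049108190691031 toolx 1.060278455773104 q [-0.26  0.27  1.82 -0.    1.06 -2.75] [-7.63258157  0.41779947  3.69778452] 0.3530659509692909
```

Call:
servo_tool(commands="0 0 0 -0.4 -2 0 0.35; 0 0 0 -0.4 -2 0 0.35; 0 0 0 0 0 0 0.35")

```text
time_s: 12.05
eef_pos: [0.5375, -0.0201, 0.0878]
eef_rot: [-0.002, -0.446, 0.895, 0.001]
wrist_force: [-8.5, -0.7, 4.1]
opening: 0.352
grasp_force: 3.4
```

Call:
servo_tool(commands="0 0 0 -0.4 -2 0 0.35; 0 0 0 0 0 0 0.35")

```text
time_s: 12.3
eef_pos: [0.5383, -0.0205, 0.0877]
eef_rot: [-0.003, -0.446, 0.895, 0.002]
wrist_force: [-13.1, 1.1, 6.8]
opening: 0.349
grasp_force: 5.3
```

The force jumped while the TCP stalled, so the boom is at its stop. I'll push a touch more, then check with a picture.

Call:
servo_tool(commands="0 0 0 -0.4 -2 0 0.35; 0 0 0 0 0 0 0.35; 0 0 0 0 0 0 0.35; 0 0 0 0 0 0 0.35")

```text
time_s: 12.8
eef_pos: [0.5386, -0.0207, 0.0875]
eef_rot: [-0.005, -0.446, 0.895, 0.004]
wrist_force: [-17.2, 2.9, 10.6]
opening: 0.349
grasp_force: 8.2
```

```bash
python3 st.py; python3 - <<'E'
from bench import *
from h import *
T,S=calibration('top'),calibration('scene');t,s=camera('top'),camera('scene')
a=-.3106+3.316+1.2;X=np.r_[np.array([.5815,.0678])+.132*np.array([np.cos(a),np.sin(a)]),.144];print(px(T,X),px(S,X))
cv2.imwrite('pics/a5.png',np.hstack([cv2.resize(t[80:260,160:340],(380,380)),cv2.resize(s[110:290,240:420],(380,380))]))
E
```

```text
12.8 [ 0.5385607  -0.02072073  0.08753688] r 0.09838548621996064 tcp ang 1.2553662019366323 toolx 1.0607297686902397 q [-0.26  0.29  1.8  -0.    1.07 -2.75] [-17.1800632    2.8778607   10.55473104] 0.34949245292011116
[308.43256087 202.79283802] [260.89199557 226.21242351]
```

View pics/a5.png

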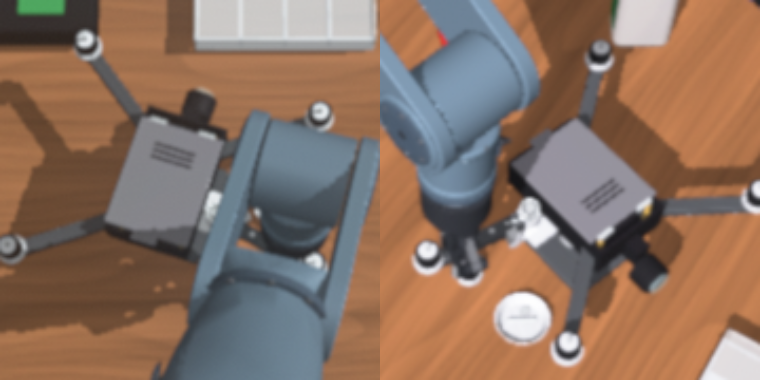

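The boom's motor sits at (309,204) in top and (263,230) in scene, against (308,203) and (261,226) predicted for the stop. The cover is flat and the spare motor hasn't moved. The arm is holding with about 17 N, so I'll hand in.

```bash
python3 -c "
from bench import *
print(hand_in())"
```

```text
the job is handed in; nothing more can be done
None
```

I lowered the cover until it lay closed and swung the boom to its forward stop; I handed the job in at about 13 s with the arm still holding the boom there (about 17 N at the wrist), but no verdict was returned.

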